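# Push the seedling tray back under the mist head

### The job

Put the seedling tray back in the empty place of the watering row by pushing it gently along the bench with the fingers: slide it over until it is centred on the mist head and its long side lies flat against the back board. Do not lift or tip the tray, keep off the seedlings, and leave the two pots and everything else on the bench where they stand.

Things in the scene. Friction and masses are not known exactly. Their poses are not given: they have to be found in the camera images.
- tray_center (a point): Centre of the black plastic 12-cell seedling tray (3 x 4 cells with young plants), half-way up, 25 mm above the bench. The tray is 120 mm along its own x, 170 mm along its own y and 50 mm high, closed on top by its filled cells, with upright outer walls, too wide to grip; it weighs about 0.3 to 0.6 kg. It starts in front of the row, loose on the bench, turned up to about 17 degrees; its y axis runs along its long side.
- seedlings: The young plants growing in the cells of the tray (they move with it; origin at the centre of the tray's underside). Stems and leaves begin about 12 mm inside the tray's edges and stand up to about 75 mm above the bench. Not to be touched.
- board: The fixed wooden upstand board along the far side of the row, 780 mm long (its y), 20 mm thick (its x), 80 mm high; origin at the centre of its underside, x pointing away from the robot, so its front face, which the tray lies against, is the plane 10 mm on the robot's side of the origin. Posts behind it carry a 21 mm water pipe at 165 mm. It may stand turned by a couple of degrees.
- mist_head (a point): Underside centre of the mist head, a downward mushroom-shaped head 48 mm across on a short arm from the water pipe; it hangs 179 mm above the bench, 34 mm in front of the board's face. There is one, and the place below it is empty; the row's other two places have thin drip spouts (lowest 125 mm above the bench) with a pot under each. The three places are about 210 mm apart along the board (25 mm more or less), and which one has the mist head varies. Its axes are the board's.
- green_pot: Green plastic pot with a plant, 105 mm across the rim, 101 mm high (leaves a little higher), 0.65 kg, under a drip spout close to the board; origin at the centre of its underside. Leave alone.
- clay_pot: Terracotta pot with a plant, 105 mm across the rim, 98 mm high, 0.65 kg, under the other drip spout close to the board; origin at the centre of its underside. Leave alone.
- caddy: White ceramic compost caddy with a hinged lid, 155 mm across, 205 mm high to the lid's knob, 2.2 kg, at the robot's right; origin at the centre of its underside. Leave alone.
- kneeler: Grey silicone kneeling block, 360 x 180 x 40 mm, at the robot's left; origin at the centre of its underside. Leave alone.
- weeding_fork: Stainless steel hand fork with a wooden handle, 280 mm long, lying along its x on the kneeling block; origin near its middle, on the underside. Leave alone.
- label_tub: Steel tub with plant labels, 70 mm across, 80 mm high (labels to 115 mm), at the left end of the row; origin at the centre of its underside. Leave alone.
- spare_trays: Stack of empty seedling trays, 120 x 170 x 74 mm, at the robot's right; origin at the centre of its underside. Leave alone.

How it is judged:
At the end, for the whole second after the job is handed in: The tray stands flat and still on the bench with its long side against the board's front face (gap at its middle under 6 mm, turned less than 0.05 rad from the board), its centre within 20 mm of the mist head measured along the board, and both pots within 15 mm of where they stood (x of tray_center in the frame of board between -0.076 and -0.064 m and y of tray_center in the frame of mist_head between -0.02 and 0.02 m and angle between the y axis of tray_center and the y axis of board, either way round below 0.05 rad and angle between tray_center's own z axis and vertical below 0.05 rad and height (world z) of tray_center below 0.03 m and linear speed of seedlings below 0.01 m/s and distance of each of green_pot, clay_pot from where it was at the start of the episode below 0.015 m); the robot touches nothing.
It fails at once if the tray is lifted or tipped (height (world z) of tray_center above 0.035 m or angle between tray_center's own z axis and vertical above 0.15 rad).
It fails at once if the tray is shoved or flicked (faster than 0.4 m/s) (linear speed of seedlings above 0.4 m/s).
It fails at once if the robot touches the seedlings (contact force between seedlings and the fingers above 0.5 N or contact force between seedlings and the arm above 0.5 N).
It fails at once if a pot is pushed more than 15 mm or tipped (distance of any of green_pot, clay_pot from where it was at the start of the episode above 0.015 m or angle between any of green_pot, clay_pot's own z axis and vertical above 0.15 rad).
It fails at once if the caddy, kneeling block, fork, label tub or spare trays are moved by more than 20 mm (distance of any of caddy, kneeler, weeding_fork, label_tub, spare_trays from where it was at the start of the episode above 0.02 m).
It also fails if it takes over 64 s, if anything falls off the work surface, if the arm or the gripper's body presses on something with over 40 N, if the wrist force passes 120 N, or if a joint passes its speed limit or range.

### The arm

A 6-joint arm with a two-finger parallel gripper is mounted at the origin on the work surface. World frame = base frame: x ahead of the robot, y to its left, z up, the work surface at z = 0. Lengths are in m, angles in rad, forces in N, time in s.
With the tool pointing down it reaches from about 0.25 to 0.8 m from the base axis. Payload 8.5 kg.
Tool frame: the origin (TCP) lies midway between the tips of the shut fingers; the grasp point (between the pads) lies 19 mm behind it; z points along the fingers, y is the line along which they close (so a half turn about z gives the same grasp; the last joint's range is limited). The gripper opens to 85 mm and grips with 20 to 120 N. Pads are 22 mm wide; open, the fingers measure 114 mm over their backs; the gripper's body (76 mm by 85 mm) begins 54 mm behind the grasp point. The pads swing forward as they close: fully open they stand 13 mm farther back than shut.
Start: joints at [1.329, 0.238, -0.013, 1.319, 0, 1.571], TCP at [0.126, 0.51, 0.195] pointing down, gripper open.
Joint ranges: [-2.66, 2.66], [-1.03, 1.9], [-1.14, 1.46], [-1.82, 2.27], [-1.45, 1.34], [-3.14, 3.14]. Speed limits (rad/s): [2.22, 2.22, 2.79, 3.14, 3.14, 3.14].

### API

Orientations are given as a 3x3 rotation matrix whose columns are the frame's x, y, z axes.
In Python, from workcell import ctrl gives the robot as it stands. The module is installed in compiled form; this text tells all that it offers.
- The arm moves only by the tool step_arm, never from a script. Its argument "series" is a list of rows, each a list of 3 entries, a list of its own where there are three numbers: the shift along the tool's x, y, z in mm, then the turn, a rotation vector about the tool's x, y, z in rad, then the opening, from 0 (shut) to 1 (fully open). In form: [[[x, y, z], [rx, ry, rz], fingers], ...]. A call has 1 to 5 rows; each row shifts and turns the commanded pose from where the row before left it, along the tool's axes as they then stand; what a row does not reach is not made up. A row lasts 1/8 s, in which the tool goes at most 62.5 mm and 10.7 degrees, less where a joint would pass 70% of its speed; a pose out of reach is approached as far as the arm can. A call is refused whole if a number of a shift passes 62.5 or a number of a turn 0.188, either way. A call with a gripper value outside its range is refused whole. The fingers move at their own pace and stop on an object; the grip force is fixed at half the most. Time passes only in rows, so rows that do not move let the fingers close. It gives the time, the measured TCP pose, the force, the opening and the grip force at its end, in the units of the state.
- ctrl.state(): the state, without advancing time (a new reading comes with each control period).
- ctrl.capture(name): name is "scene" or "side" or "wrist"; returns a dict with "pixels" (420x560x3 uint8, red, green, blue), "camera_matrix" (3x3 intrinsics, pixels), "rvec" (rotation vector, rad) and "tvec" (3), from world to camera coordinates, as OpenCV has them. Camera axes: x right, y down, z forward; pixel columns grow to the right and rows downward; lengths in m; the calibration is good to about 2 mm. A picture is of the moment at which its call begins. There is no depth.
- ctrl.job_done(): hands the job in; it is judged then, once.
The state is a dict: "clock": time; "joint_positions": joint angles; "qd": joint speeds; "effort": joint torques, N m; "position": TCP position; "eef_rot": TCP orientation; "wrist_force": force on the tool from outside, world axes, zero at the start; "ft_torque": the same for the moment, N m; "grip_width": finger opening in m; "gripper_force": force on a finger pad.
Only numpy, scipy, OpenCV 4.12 (cv2) and the standard library are available. Lean on these libraries where they do the work, as an engineer would, in place of code of your own. Each camera call takes 0.05 s, during which the arm holds its last target. There are 200 camera calls.

## Working session

There is one attempt and no reset: what is moved stays moved. The work goes in short steps, Python scripts to look and compute and a tool call to move; the robot and the scene stay as the last step left them, time stands still between calls to the robot, and variables do not carry over. Pictures are saved under pics/ and viewed, at most 10 in all, crops included, and the job is handed in when it is done.

Besides the shell and the picture viewer there is one more tool, called after ">>>" as name(argument=value, ...) on one line, values as JSON. step_arm: Moves the arm, as the interface text tells. Its arguments: {"type":"object","properties":{"series":{"type":"array","items":{"type":"array"}}},"required":["series"]}

```bash
mkdir -p pics
cat > h.py <<'E'
import numpy as np, cv2
from workcell import ctrl
def cap(n,f=None):
    c=ctrl.capture(n)
    if f: cv2.imwrite('pics/'+f,c['pixels'][:,:,::-1])
    return c
def ray(c,p):
    R=cv2.Rodrigues(np.array(c['rvec'],float))[0];t=np.array(c['tvec'],float).ravel()
    d=R.T@np.linalg.inv(c['camera_matrix'])@np.array([p[0],p[1],1.]);return -R.T@t,d
def onz(c,p,z):
    o,d=ray(c,p);return o+d*(z-o[2])/d[2]
def proj(c,P):
    return cv2.projectPoints(np.array(P,float).reshape(-1,3),np.array(c['rvec'],float),np.array(c['tvec'],float),np.array(c['camera_matrix']),None)[0].reshape(-1,2)
def tri(c1,p1,c2,p2):
    (a,u),(b,v)=ray(c1,p1),ray(c2,p2)
    s=np.linalg.lstsq(np.c_[u,-v],b-a,rcond=None)[0];P,Q=a+s[0]*u,b+s[1]*v
    return (P+Q)/2,np.linalg.norm(P-Q)
E
python3 - <<'E'
from h import *
for n in('scene','side'):
    c=cap(n,n+'1.png');print(n,ray(c,(280,210)),c['camera_matrix'][0][0])
s=ctrl.state();print(s['clock'],s['position'],s['eef_rot'],s['wrist_force'])
E
```

```text
scene (array([ 1.18016116, -0.41045846,  1.3771111 ]), array([-0.40954681,  0.31131495, -0.85752958])) 412.702628694215
side (array([0.30233776, 1.35106426, 1.78114002]), array([ 0.12400349, -0.61607642, -0.77795133])) 526.2224133328561
0.1 [0.1256299  0.50932777 0.1949502 ] [[-9.70898722e-01  2.39490237e-01 -3.13126592e-04]
 [ 2.39490441e-01  9.70897949e-01 -1.22520312e-03]
 [ 1.05897814e-05 -1.26453897e-03 -9.99999200e-01]] [1.03388825 0.13066573 0.12855441]
```

View pics/scene1.png

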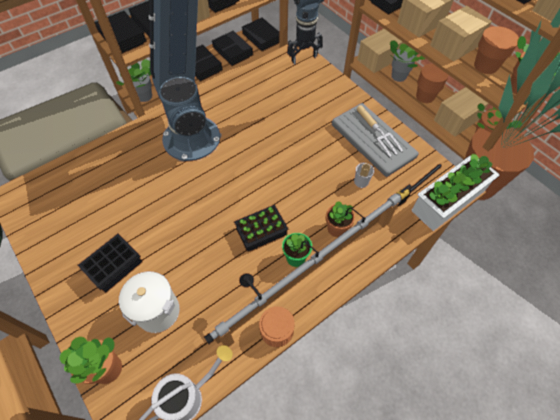

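View pics/side1.png

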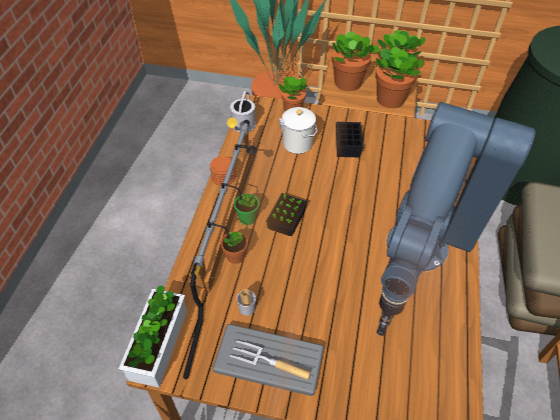

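The scene view shows the tray at (261,227), mist head (247,280), green pot (297,248), clay pot (340,217) and caddy (149,302). In the side view the tray is at (287,214). I'll enlarge both views and measure.

Run:
```python
from h import *
out=[]
for n,(x0,y0,x1,y1) in(('scene',(190,160,430,350)),('side',(180,110,330,330))):
    c=cap(n);im=c['pixels'];k=3 if n=='scene' else 2.7
    cv2.imwrite(f'pics/{n}2.png',cv2.resize(im[y0:y1,x0:x1,::-1],None,fx=k,fy=k,interpolation=cv2.INTER_CUBIC))
    g=im.max(2); m=(g<75).astype(np.uint8)
    cx,cy=(261,227) if n=='scene' else (287,214)
    w=np.zeros_like(m);w[cy-40:cy+40,cx-40:cx+40]=1
    m=cv2.morphologyEx(m*w,cv2.MORPH_CLOSE,np.ones((7,7)))
    cs,_=cv2.findContours(m,cv2.RETR_EXTERNAL,cv2.CHAIN_APPROX_NONE)
    b=max(cs,key=cv2.contourArea);h=cv2.convexHull(b)
    print(n,cv2.contourArea(b),cv2.approxPolyDP(h,2.5,True)[:,0].tolist())
```

```text
scene 1578.5 [[235, 221], [274, 205], [300, 246], [300, 257], [244, 250], [233, 230]]
side 875.0 [[282, 194], [307, 199], [303, 215], [291, 235], [270, 226]]
```

View pics/scene2.png

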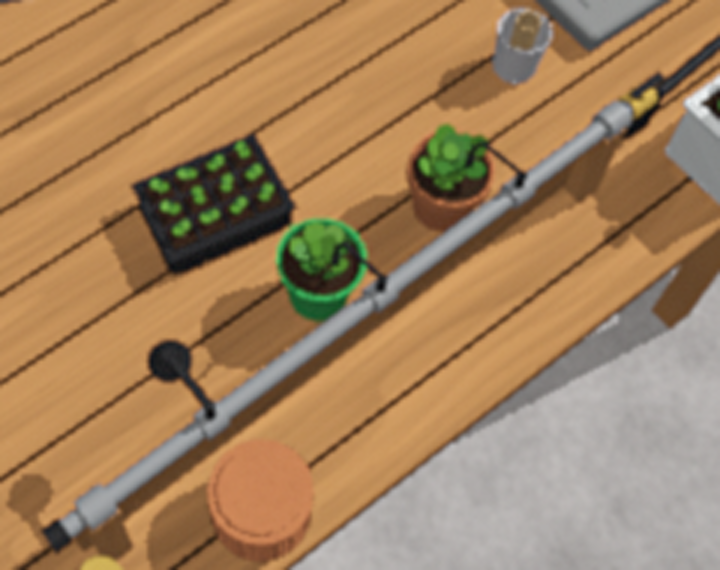

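View pics/side2.png

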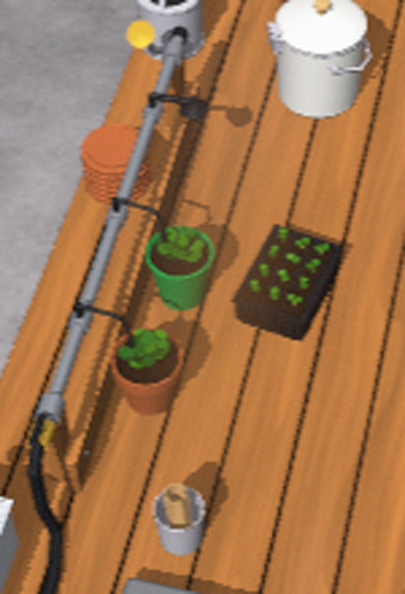

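The crops show the tray's top corners clearly: scene zoom (136,187), (257,137), (292,208), (173,263). The mist head is at zoom (170,361) in the scene and (193,106) in the side view. The pipe runs along the board.

Run:
```python
from h import *
a=cap('scene');b=cap('side')
A=lambda u,v:(u/3+190-.33,v/3+160-.33)
B=lambda u,v:(u/2.7+180-.3,v/2.7+110-.3)
np.set_printoptions(precision=4,suppress=True)
C=np.array([onz(a,A(*p),.05)[:2] for p in[(136,187),(257,137),(292,208),(173,263)]])
print('tray',C,C.mean(0),[np.linalg.norm(C[i]-C[i-1]) for i in range(4)])
for i in range(4):
    d=C[i]-C[i-1];print(np.degrees(np.arctan2(d[1],d[0])))
Ts=np.array([onz(b,B(*p),.05)[:2] for p in[(280,225),(342,242)]]);print('side top corners',Ts)
print('mist tri',tri(a,A(170,360),b,B(193,106)),onz(a,A(170,361),.185),onz(b,B(193,106),.185))
for c,F,ps in((a,A,[(100,507),(608,118)]),(b,B,[(175,50),(52,400)])):
    P=np.array([onz(c,F(*p),.165) for p in ps]);d=P[1]-P[0];print('pipe',P,np.degrees(np.arctan2(-d[0],d[1])))
print('bases at pipe',[tri(a,A(*p),b,B(*q)) for p,q in[((210,418),(152,101)),((380,292),(118,204)),((520,188),(80,310))]])
print('rims green/clay z.1',onz(a,A(322,258),.1),onz(b,B(180,257),.1),onz(a,A(450,173),.098),onz(b,B(148,362),.098))
```

```text
tray [[ 0.4878 -0.0922]
 [ 0.5194  0.0696]
 [ 0.6263  0.043 ]
 [ 0.6001 -0.1147]] [ 0.5584 -0.0236] [np.float64(0.11451277814650027), np.float64(0.16486678486934442), np.float64(0.11015966952173295), np.float64(0.1599380513734921)]
168.63950485293458
78.96608551869726
-13.97107051757599
-99.4230812435856
side top corners [[ 0.5836 -0.1157]
 [ 0.4799 -0.102 ]]
mist tri (array([ 0.7478, -0.2109,  0.1896]), np.float64(0.002444800275868306)) [ 0.7481 -0.2102  0.185 ] [ 0.7481 -0.2163  0.185 ]
pipe [[ 0.8238 -0.3469  0.165 ]
 [ 0.801   0.3692  0.165 ]] 1.823937820722221
pipe [[ 0.8151 -0.3582  0.165 ]
 [ 0.8039  0.3567  0.165 ]] 0.900288593159089
bases at pipe [(array([ 0.818 , -0.2135,  0.1826]), np.float64(0.006018044326296235)), (array([0.8125, 0.0094, 0.1809]), np.float64(0.008688697600987024)), (array([0.8096, 0.2137, 0.1811]), np.float64(0.007368956479546146))]
rims green/clay z.1 [0.7193 0.0138 0.1   ] [0.7119 0.0231 0.1   ] [0.7221 0.2061 0.098 ] [0.7089 0.2225 0.098 ]
```

```bash
cat >> h.py <<'E'
from scipy.spatial.transform import Rotation as Ro
def plan(pos,head,tilt=0,n=None):
    """rows to reach pos with tool x at heading (deg, world), tool leaned by tilt about tool y"""
    s=ctrl.state();p=np.array(s['position']);R=np.array(s['eef_rot'])
    h=np.radians(head);x=np.array([np.cos(h),np.sin(h),0]);z=np.array([0,0,-1.])
    T=Ro.from_matrix(np.c_[x,np.cross(z,x),z])*Ro.from_rotvec([0,tilt,0])
    w=(Ro.from_matrix(R).inv()*T).as_rotvec();d=np.array(pos)-p
    n=n or int(np.ceil(max(np.abs(w).max()/.18,np.linalg.norm(d)/.058)))
    print('t',s['clock'],'n',n)
    for i in range(n):
        Ri=Ro.from_matrix(R)*Ro.from_rotvec(w*i/n)
        print((Ri.inv().apply(d/n)*1e3).round(0).tolist(),(w/n).round(3).tolist())
E
python3 - <<'E'
from h import *
c=cap('scene');print('caddy lid',onz(c,(149,292),.19),'spare',onz(c,(110,262),.07))
plan((.582,.105,.195),79)
E
```

```text
caddy lid [ 0.60587269 -0.46540093  0.19      ] spare [ 0.37129937 -0.52700044  0.07      ]
t 0.35 n 11
[-49.0, -26.0, 0.0] [-0.0, 0.0, 0.138]
[-52.0, -19.0, 0.0] [-0.0, 0.0, 0.138]
[-54.0, -11.0, 0.0] [-0.0, 0.0, 0.138]
[-55.0, -4.0, 0.0] [-0.0, 0.0, 0.138]
[-55.0, 4.0, 0.0] [-0.0, 0.0, 0.138]
[-54.0, 11.0, 0.0] [-0.0, 0.0, 0.138]
[-52.0, 19.0, 0.0] [-0.0, 0.0, 0.138]
[-49.0, 26.0, 0.0] [-0.0, 0.0, 0.138]
[-45.0, 32.0, 0.0] [-0.0, 0.0, 0.138]
[-40.0, 38.0, 0.0] [-0.0, 0.0, 0.138]
[-35.0, 43.0, 0.0] [-0.0, 0.0, 0.138]
```

>>> step_arm(series=[[[-49, -26, 0], [0, 0, 0.138], 1], [[-52, -19, 0], [0, 0, 0.138], 1], [[-54, -11, 0], [0, 0, 0.138], 1], [[-55, -4, 0], [0, 0, 0.138], 1], [[-55, 4, 0], [0, 0, 0.138], 1]])

```text
clock: 0.98
position: [0.3335, 0.3251, 0.1957]
eef_rot: [[-0.593, 0.805, 0.0], [0.805, 0.593, 0.0], [0.0, 0.001, -1.0]]
wrist_force: [0.6, 0.7, 0.3]
grip_width: 0.0855
gripper_force: 0.0
```

>>> step_arm(series=[[[-54, 11, 0], [0, 0, 0.138], 1], [[-52, 19, 0], [0, 0, 0.138], 1], [[-49, 26, 0], [0, 0, 0.138], 1], [[-45, 32, 0], [0, 0, 0.138], 1], [[-40, 38, 0], [0, 0, 0.138], 1]])

```text
clock: 1.6
position: [0.5406, 0.1418, 0.1956]
eef_rot: [[0.056, 0.998, 0.0], [0.998, -0.056, 0.0], [0.0, 0.0, -1.0]]
wrist_force: [-0.5, 1.2, 0.1]
grip_width: 0.085
gripper_force: 0.0
```

Run:
```python
from h import *
plan((.581,.108,.195),79); plan((.581,.108,.018),79)
```

```text
t 1.6 n 1
[-32.0, 42.0, 1.0] [0.0, -0.0, 0.136]
t 1.6 n 4
[-8.0, 11.0, 44.0] [0.0, -0.0, 0.034]
[-8.0, 11.0, 44.0] [0.0, -0.0, 0.034]
[-7.0, 11.0, 44.0] [0.0, -0.0, 0.034]
[-7.0, 11.0, 44.0] [0.0, -0.0, 0.034]
```

>>> step_arm(series=[[[-32, 42, 0], [0, 0, 0.136], 1], [[0, 0, 59], [0, 0, 0], 1], [[0, 0, 59], [0, 0, 0], 1], [[0, 0, 58], [0, -0.15, 0], 1], [[0, 0, 0], [0, 0, 0], 1]])

```text
clock: 2.22
position: [0.5762, 0.1098, 0.0141]
eef_rot: [[0.18, 0.983, -0.037], [0.971, -0.184, -0.15], [-0.154, -0.009, -0.988]]
wrist_force: [-0.3, 1.0, 0.6]
grip_width: 0.0855
gripper_force: 0.0
```

Run:
```python
from h import *
cap('side');c=cap('scene','s3.png')
im=cv2.imread('pics/s3.png');cv2.imwrite('pics/s3.png',cv2.resize(im[150:330,180:380],None,fx=3,fy=3))
print(ctrl.state()['position'])
plan((.571,.073,.018),79,-.15,4)
```

```text
[0.57961486 0.10975994 0.01961799]
t 2.325 n 4
[-9.0, -0.0, 2.0] [-0.0, -0.0, 0.002]
[-9.0, -0.0, 2.0] [-0.0, -0.0, 0.002]
[-9.0, -0.0, 2.0] [-0.0, -0.0, 0.002]
[-9.0, -0.0, 2.0] [-0.0, -0.0, 0.002]
```

View pics/s3.png

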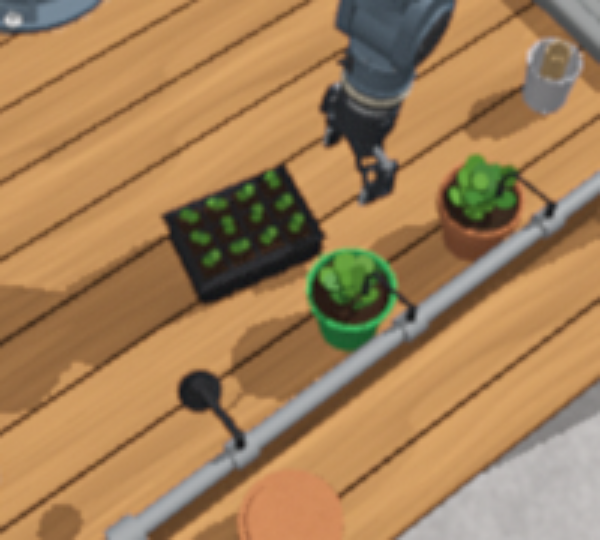

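The image shows the open gripper standing clear beyond the tray's short end, with its tip near (375,195) and both pots clear. I'll approach, then push along -y while turning slowly to the board's angle.

>>> step_arm(series=[[[-9, 0, 2], [0, 0, 0], 1], [[-9, 0, 2], [0, 0, 0], 1], [[-9, 0, 2], [0, 0, 0], 1], [[-9, 0, 2], [0, 0, 0], 1], [[0, 0, 0], [0, 0, 0], 1]])

```text
clock: 2.95
position: [0.5726, 0.0721, 0.0172]
eef_rot: [[0.185, 0.982, -0.028], [0.971, -0.187, -0.147], [-0.149, 0.0, -0.989]]
wrist_force: [-0.2, 0.1, 0.8]
grip_width: 0.0851
gripper_force: 0.0
```

Run:
```python
from h import *
plan((.554,-.114,.018),91.4,-.15,14)
```

```text
t 2.95 n 14
[-13.0, 1.0, 2.0] [-0.002, 0.0, -0.015]
[-13.0, 1.0, 2.0] [-0.002, 0.0, -0.015]
[-13.0, 1.0, 2.0] [-0.002, 0.0, -0.015]
[-13.0, 1.0, 2.0] [-0.002, 0.0, -0.015]
[-13.0, 0.0, 2.0] [-0.002, 0.0, -0.015]
[-13.0, 0.0, 2.0] [-0.002, 0.0, -0.015]
[-13.0, -0.0, 2.0] [-0.002, 0.0, -0.015]
[-13.0, -0.0, 2.0] [-0.002, 0.0, -0.015]
[-13.0, -0.0, 2.0] [-0.002, 0.0, -0.015]
[-13.0, -1.0, 2.0] [-0.002, 0.0, -0.015]
[-13.0, -1.0, 2.0] [-0.002, 0.0, -0.015]
[-13.0, -1.0, 2.0] [-0.002, 0.0, -0.015]
[-13.0, -1.0, 2.0] [-0.002, 0.0, -0.015]
[-13.0, -1.0, 2.0] [-0.002, 0.0, -0.015]
```

>>> step_arm(series=[[[-8, 0, 1], [0, 0, 0], 1], [[-13, 1, 2], [-0.002, 0, -0.015], 1], [[-13, 1, 2], [-0.002, 0, -0.015], 1], [[-13, 1, 2], [-0.002, 0, -0.015], 1], [[-13, 0, 2], [-0.002, 0, -0.015], 1]])

```text
clock: 3.58
position: [0.5655, 0.0116, 0.0171]
eef_rot: [[0.124, 0.992, -0.02], [0.981, -0.125, -0.148], [-0.15, -0.001, -0.989]]
wrist_force: [0.1, -0.3, -0.2]
grip_width: 0.0856
gripper_force: 0.0
```

>>> step_arm(series=[[[-13, 0, 2], [-0.002, 0, -0.017], 1], [[-13, 0, 2], [-0.002, 0, -0.017], 1], [[-13, 0, 2], [-0.002, 0, -0.017], 1], [[-13, 0, 2], [-0.002, 0, -0.017], 1], [[0, 0, 0], [0, 0, 0], 1]])

```text
clock: 4.2
position: [0.56, -0.0408, 0.017]
eef_rot: [[0.058, 0.998, -0.012], [0.987, -0.059, -0.149], [-0.149, -0.003, -0.989]]
wrist_force: [-0.3, 0.4, -0.8]
grip_width: 0.0853
gripper_force: 0.0
```

```bash
cat >> h.py <<'E'
def tray(cx,cy,f=None):
    c=cap('scene');im=c['pixels'];x0,y0=cx-90,cy-75
    if f: cv2.imwrite('pics/'+f,cv2.resize(im[y0:y0+150,x0:x0+200,::-1],None,fx=4,fy=4,interpolation=cv2.INTER_CUBIC))
E
python3 - <<'E'
from h import *
plan((.554,-.114,.018),91.4,-.15)
tray(245,225,'t4.png')
E
```

```text
t 4.2 n 2
[-36.0, -1.0, 5.0] [-0.008, -0.0, -0.041]
[-36.0, -2.0, 5.0] [-0.008, -0.0, -0.041]
```

View pics/t4.png

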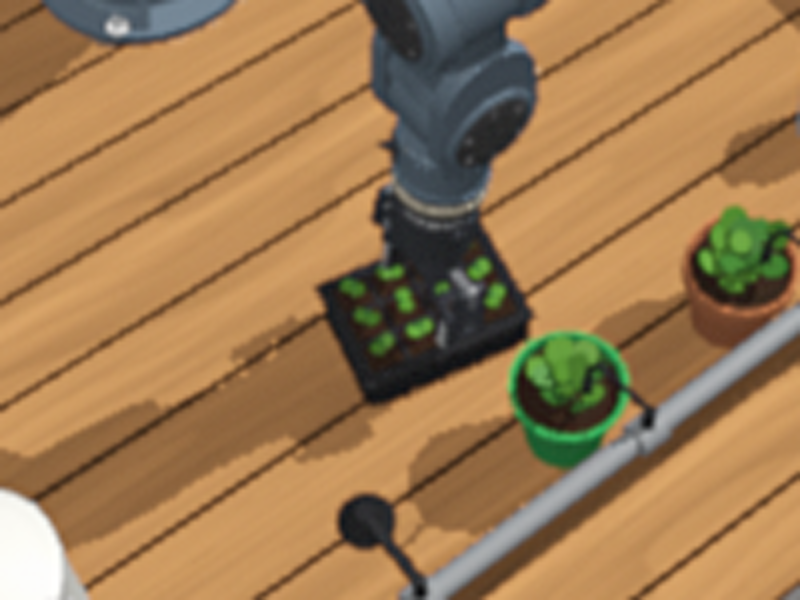

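The tray has not moved: its corner is still at pixel (235,222), and the gripper appears above it. I'll check the TCP projection before moving again.

Run:
```python
from h import *
np.set_printoptions(precision=4,suppress=True)
s=ctrl.state();p=np.array(s['position']);R=s['eef_rot']
c=cap('scene');d=cap('side')
z=np.array(R)[:,2]; y=np.array(R)[:,1]
pts=[p,p-.013*z+.05*y,p-.013*z-.05*y,p-.1*z]
print(s['clock'],p,s['joint_positions'],s['wrist_force']);A=proj(c,pts);B=proj(d,pts);print(A,B, (A-[155,150])*4)
im=c['pixels'][150:300,155:355,::-1];jm=d['pixels'][140:290,200:400,::-1]
im,jm=[cv2.resize(np.ascontiguousarray(q),None,fx=3,fy=3,interpolation=cv2.INTER_CUBIC) for q in(im,jm)]
for q,P,o in((im,A,(155,150)),(jm,B,(200,140))):
    for i,u in enumerate(P): cv2.circle(q,tuple(int(v) for v in (u-o)*3),4,[(0,0,255),(255,0,255),(255,0,0),(0,255,255)][i],-1)
cv2.imwrite('pics/t5.png',cv2.resize(np.vstack([im,jm]),None,fx=.66,fy=.66))
```

```text
4.25 [ 0.5602 -0.0402  0.017 ] [ 0.0191  0.427  -0.2281  0.9307 -0.1491  1.65  ] [0.1812 0.2769 0.3448]
[[258.2918 232.5676]
 [265.8948 240.8093]
 [251.4912 220.8521]
 [260.7217 217.4465]] [[285.0396 211.9419]
 [273.7117 207.9489]
 [296.2991 212.8701]
 [284.4221 199.6734]] [[413.167  330.2703]
 [443.5793 363.2373]
 [385.9647 283.4086]
 [422.8868 269.786 ]]
```

View pics/t5.png

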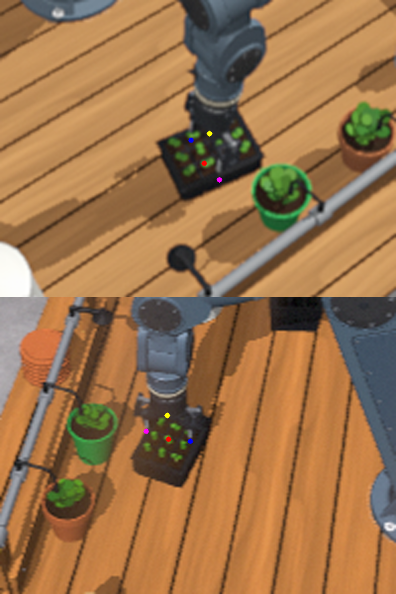

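Run:
```python
from h import *
np.set_printoptions(precision=4,suppress=True)
a=cap('scene');b=cap('side')
print('base',proj(a,[0,0,0]),proj(b,[0,0,0]))
P0=[.1256,.5093,.195];y=np.array([.239,.971,0])*.05
P=[P0,np.array(P0)+y+[0,0,.013],np.array(P0)-y+[0,0,.013]]
print('start tcp',proj(a,P),proj(b,P))
print('s3',(proj(a,[[.5796,.1098,.0196]])-[180,150])*3)
S,D=[cv2.imread(f'pics/{n}1.png') for n in('scene','side')]
w=cap('wrist')['pixels'][:,:,::-1]
z=lambda i,x,y,w,h,k:cv2.resize(i[y:y+h,x:x+w],None,fx=k,fy=k,interpolation=cv2.INTER_CUBIC)
cv2.imwrite('pics/m6.png',np.vstack([np.hstack([z(S,270,0,80,60,5),z(D,350,280,80,60,5)]),np.hstack([z(b['pixels'][:,:,::-1],240,170,80,60,5),cv2.resize(w,(400,300))])]))
```

```text
base [[191.0313 138.1554]] [[415.7738 244.7213]]
start tcp [[302.9905  69.6732]
 [313.9676  63.9876]
 [292.1949  70.3683]] [[381.6705 327.8054]
 [377.2158 338.7896]
 [387.2341 313.6182]]
s3 [[339.9069 194.636 ]]
```

View pics/m6.png

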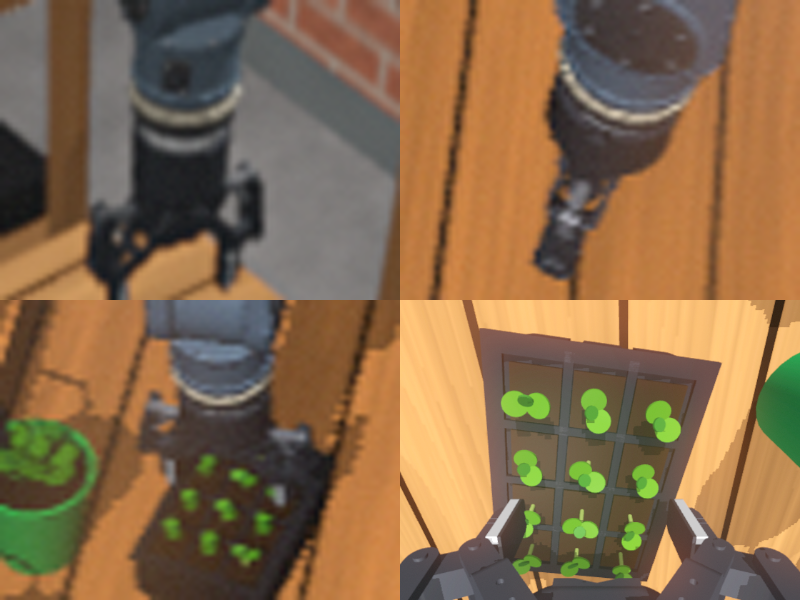

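Run:
```python
from h import *
np.set_printoptions(precision=4,suppress=True)
a=cap('scene');b=cap('side');w=cap('wrist')
print('start +y finger',tri(a,(315.6,58),b,(380,335)))
print('now +x',tri(a,(268.7,235),b,(273,200)),'-x',tri(a,(251.5,212),b,(297,208)))
o,d=ray(w,(280,210));s=ctrl.state();R=np.array(s['eef_rot'])
print('wrist cam',o,d,'in tool',R.T@(o-s['position']),R.T@d)
# wrist pixel corners of tray top (from 400x300 view -> x1.4)
P=np.array([onz(w,((u-400)*1.4,(v-300)*1.4),.05) for u,v in[(480,328),(720,362),(642,580)]]);print(P)
print('finger tips proj in wrist',proj(w,[np.array(s['position'])-.013*R[:,2]+k*.043*R[:,1] for k in(1,-1)])/1.4+[400,300])
```

```text
start +y finger (array([0.1364, 0.5607, 0.2384]), np.float64(0.007165424275099667))
now +x (array([ 0.6165, -0.0366,  0.084 ]), np.float64(0.008848341823171922)) -x (array([ 0.5052, -0.0261,  0.0767]), np.float64(0.004287145615510241))
wrist cam [0.5678 0.0668 0.1801] [-0.015  -0.4452 -0.8955] in tool [ 0.0809  0.0007 -0.1773] [-0.3066  0.0137  0.9519]
[[ 0.5123  0.0696  0.05  ]
 [ 0.6278  0.0477  0.05  ]
 [ 0.5932 -0.116   0.05  ]]
finger tips proj in wrist [[654.0965 486.2161]
 [537.1484 486.1841]]
```

The fingertips sit about 45–60 mm behind the reported TCP, so the gripper passed over the tray without contact. I'll lift, go back, and find the real tip height by touching the bench gently.

>>> step_arm(series=[[[-4, 0, -29], [0, 0, 0], 1], [[-9, 0, -59], [0, 0, 0], 1], [[40, 0, -6], [0, 0, 0.04], 1], [[55, 0, -8], [0, 0, 0.04], 1], [[55, 0, -8], [0, 0, 0.04], 1]])

```text
clock: 5.28
position: [0.5761, 0.1128, 0.1056]
eef_rot: [[0.178, 0.984, -0.011], [0.973, -0.178, -0.149], [-0.148, 0.015, -0.989]]
wrist_force: [0.5, -0.3, -0.6]
grip_width: 0.0855
gripper_force: 0.0
```

Run:
```python
from h import *
s=ctrl.state();print(s['position'],s['wrist_force'],s['grip_width'])
plan((.583,.115,.020),79,-.15)
```

```text
[0.57607683 0.11283496 0.105617  ] [ 0.48231877 -0.27993448 -0.56623952] 0.08548323441794171
t 5.275 n 2
[8.0, 3.0, 42.0] [0.009, -0.001, 0.005]
[8.0, 3.0, 42.0] [0.009, -0.001, 0.005]
```

>>> step_arm(series=[[[8, 3, 42], [0.009, 0, 0.005], 1], [[8, 3, 42], [0.009, 0, 0.005], 1], [[0, 0, 5], [0, 0, 0], 1], [[0, 0, 5], [0, 0, 0], 1], [[0, 0, 0], [0, 0, 0], 1]])

```text
clock: 5.9
position: [0.5837, 0.1119, 0.0113]
eef_rot: [[0.186, 0.982, -0.028], [0.971, -0.188, -0.145], [-0.148, -0.0, -0.989]]
wrist_force: [-1.0, -0.0, -1.0]
grip_width: 0.0852
gripper_force: 0.0
```

>>> step_arm(series=[[[0, 0, 4], [0, 0, 0], 1], [[0, 0, 4], [0, 0, 0], 1], [[0, 0, 0], [0, 0, 0], 1]])

```text
clock: 6.28
position: [0.5826, 0.1106, 0.002]
eef_rot: [[0.186, 0.982, -0.03], [0.971, -0.188, -0.146], [-0.149, -0.002, -0.989]]
wrist_force: [-0.2, -0.3, -0.4]
grip_width: 0.0853
gripper_force: 0.0
```

>>> step_arm(series=[[[0, 0, 4], [0, 0, 0], 1], [[0, 0, 4], [0, 0, 0], 1], [[0, 0, 0], [0, 0, 0], 1]])

```text
clock: 6.65
position: [0.5822, 0.1095, -0.0063]
eef_rot: [[0.186, 0.982, -0.03], [0.971, -0.188, -0.146], [-0.149, -0.003, -0.989]]
wrist_force: [0.6, 1.2, -0.6]
grip_width: 0.0854
gripper_force: 0.0
```

>>> step_arm(series=[[[0, 0, 4], [0, 0, 0], 1], [[0, 0, 4], [0, 0, 0], 1], [[0, 0, 0], [0, 0, 0], 1]])

```text
clock: 7.02
position: [0.582, 0.1083, -0.0142]
eef_rot: [[0.186, 0.982, -0.03], [0.971, -0.188, -0.146], [-0.149, -0.002, -0.989]]
wrist_force: [0.0, -0.5, 0.8]
grip_width: 0.0853
gripper_force: 0.0
```

>>> step_arm(series=[[[0, 0, 4], [0, 0, 0], 1], [[0, 0, 0], [0, 0, 0], 1]])

```text
clock: 7.28
position: [0.582, 0.1078, -0.018]
eef_rot: [[0.186, 0.982, -0.03], [0.971, -0.188, -0.146], [-0.149, -0.002, -0.989]]
wrist_force: [-0.4, -0.6, 0.3]
grip_width: 0.0855
gripper_force: 0.0
```

Run:
```python
from h import *
s=ctrl.state();R=np.array(s['eef_rot']);print(s['position'],s['wrist_force'],s['effort'])
a=cap('scene')['pixels'][:,:,::-1];b=cap('side')['pixels'][:,:,::-1];w=cap('wrist')['pixels'][:,:,::-1]
z=lambda i,x,y,w,h,k:cv2.resize(i[y:y+h,x:x+w],None,fx=k,fy=k,interpolation=cv2.INTER_CUBIC)
cv2.imwrite('pics/m7.png',np.vstack([np.hstack([z(a,240,170,80,60,5),z(b,240,190,80,60,5)]),np.hstack([cv2.resize(w,(400,300)),np.zeros((300,400,3),np.uint8)])]))
```

```text
[ 0.58201045  0.10777218 -0.01804623] [-0.37250691 -0.60818288  0.3019103 ] [-1.87025004e-02 -7.01606011e+01  2.82221836e+01  6.41331654e-01
 -5.24284188e-01 -6.98417673e-03]
```

View pics/m7.png

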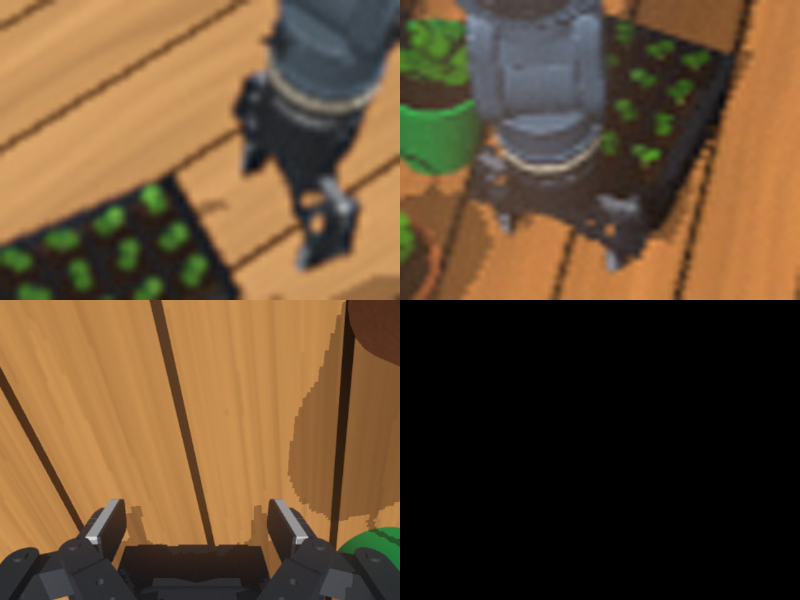

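The crops show the fingertips nearly on the bench, beside their shadows and clear of the tray and both pots. Scene tips are at (300.6,223.6) and (289.6,204.4), side tips at (261,236) and (282.6,243.6). I'll triangulate those.

Run:
```python
from h import *
np.set_printoptions(precision=4,suppress=True)
a=cap('scene');b=cap('side');s=ctrl.state();R=np.array(s['eef_rot']);p=np.array(s['position'])
for q,r in(((300.6,223.6),(261,236)),((289.6,204.4),(282.6,243.6))):
    P,e=tri(a,q,b,r);print(P,e,'tool',R.T@(P-p))
```

```text
[0.6289 0.1084 0.0216] 0.004309146245015747 tool [ 0.0034  0.0456 -0.0403]
[0.5352 0.127  0.0208] 0.0013415141665616154 tool [ 0.0041 -0.05   -0.0394]
```

>>> step_arm(series=[[[0, 0, 4], [0, 0, 0], 1], [[0, 0, 0], [0, 0, 0], 1]])

```text
clock: 7.78
position: [0.5818, 0.1072, -0.0221]
eef_rot: [[0.186, 0.982, -0.03], [0.971, -0.188, -0.146], [-0.149, -0.002, -0.989]]
wrist_force: [-0.8, 0.1, -0.3]
grip_width: 0.0857
gripper_force: 0.0
```

>>> step_arm(series=[[[0, 0, 4], [0, 0, 0], 1], [[0, 0, 0], [0, 0, 0], 1]])

```text
clock: 8.02
position: [0.5817, 0.1066, -0.026]
eef_rot: [[0.186, 0.982, -0.03], [0.971, -0.188, -0.146], [-0.149, -0.002, -0.989]]
wrist_force: [-0.2, 0.9, -0.5]
grip_width: 0.0851
gripper_force: 0.0
```

Run:
```python
from h import *
plan((.573,.067,-.018),79,-.15,3)
```

```text
t 8.025 n 3
[-14.0, -0.0, -1.0] [-0.001, -0.0, 0.001]
[-14.0, -0.0, -1.0] [-0.001, -0.0, 0.001]
[-14.0, -0.0, -1.0] [-0.001, -0.0, 0.001]
```

>>> step_arm(series=[[[-14, 0, -1], [0, 0, 0], 1], [[-14, 0, -1], [0, 0, 0], 1], [[-12, 0, 0], [0, 0, 0], 1], [[-8, 0, 1], [0, 0, 0], 1], [[-8, 0, 1], [0, 0, 0], 1]])

```text
clock: 8.65
position: [0.5719, 0.0521, -0.0171]
eef_rot: [[0.186, 0.982, -0.029], [0.971, -0.188, -0.145], [-0.148, -0.001, -0.989]]
wrist_force: [0.6, 2.7, -0.0]
grip_width: 0.0854
gripper_force: 1.5
```

>>> step_arm(series=[[[-8, 0, 1], [0, 0, 0], 1], [[-8, 0, 1], [0, 0, 0], 1]])

```text
clock: 8.9
position: [0.5684, 0.0361, -0.017]
eef_rot: [[0.186, 0.982, -0.03], [0.971, -0.188, -0.146], [-0.149, -0.002, -0.989]]
wrist_force: [0.5, 1.6, -1.1]
grip_width: 0.0855
gripper_force: 1.1
```

```bash
cat >> h.py <<'E'
def edges(box,th=75):
    """hull of dark tray mask in scene box (x0,y0,x1,y1), pixel polygon"""
    c=cap('scene');m=(c['pixels'].max(2)<th).astype(np.uint8);w=np.zeros_like(m);w[box[1]:box[3],box[0]:box[2]]=1
    m=cv2.morphologyEx(m*w,cv2.MORPH_CLOSE,np.ones((5,5)))
    b=max(cv2.findContours(m,cv2.RETR_EXTERNAL,cv2.CHAIN_APPROX_NONE)[0],key=cv2.contourArea)
    h=cv2.approxPolyDP(cv2.convexHull(b),1.5,True)[:,0]
    for p in h: print(p,onz(c,p,.05)[:2].round(4),onz(c,p,0)[:2].round(4))
    return c
E
python3 - <<'E'
from h import *
c=edges((200,190,300,265));plan((.553,-.125,-.018),91.4,-.15,12)
E
```

```text
[293 199] [0.5371 0.1404] [0.5129 0.1611]
[291 227] [0.6285 0.0598] [0.6077 0.0775]
[277 238] [ 0.6338 -0.0082] [0.6132 0.007 ]
[240 254] [ 0.6059 -0.1502] [ 0.5843 -0.1404]
[227 234] [ 0.5118 -0.1431] [ 0.4866 -0.133 ]
[228 224] [ 0.4793 -0.1174] [ 0.4529 -0.1064]
[272 193] [0.467  0.0927] [0.4401 0.1116]
t 8.95 n 12
[-13.0, 1.0, 2.0] [-0.003, -0.0, -0.018]
[-13.0, 1.0, 2.0] [-0.003, -0.0, -0.018]
[-13.0, 1.0, 2.0] [-0.003, -0.0, -0.018]
[-13.0, 1.0, 2.0] [-0.003, -0.0, -0.018]
[-13.0, 0.0, 2.0] [-0.003, -0.0, -0.018]
[-13.0, 0.0, 2.0] [-0.003, -0.0, -0.018]
[-13.0, -0.0, 2.0] [-0.003, -0.0, -0.018]
[-13.0, -0.0, 2.0] [-0.003, -0.0, -0.018]
[-13.0, -1.0, 2.0] [-0.003, -0.0, -0.018]
[-13.0, -1.0, 2.0] [-0.003, -0.0, -0.018]
[-13.0, -1.0, 2.0] [-0.003, -0.0, -0.018]
[-13.0, -1.0, 2.0] [-0.003, -0.0, -0.018]
```

Contact is 1.5–2.7 N and the tray is moving: its far corner went from (0.600,-0.115) to about (0.596,-0.142). I'll keep pushing.

>>> step_arm(series=[[[-13, 1, 2], [-0.003, 0, -0.018], 1], [[-13, 1, 2], [-0.003, 0, -0.018], 1], [[-13, 1, 2], [-0.003, 0, -0.018], 1], [[-13, 1, 2], [-0.003, 0, -0.018], 1], [[-13, 0, 2], [-0.003, 0, -0.018], 1]])

```text
clock: 9.57
position: [0.5624, -0.0293, -0.0171]
eef_rot: [[0.096, 0.995, -0.015], [0.984, -0.097, -0.147], [-0.148, -0.0, -0.989]]
wrist_force: [-0.5, 3.2, 2.6]
grip_width: 0.0852
gripper_force: 1.8
```

>>> step_arm(series=[[[-13, 0, 2], [-0.003, 0, -0.018], 1], [[-13, 0, 2], [-0.003, 0, -0.018], 1], [[-13, 0, 2], [-0.003, 0, -0.018], 1], [[-13, 0, 2], [-0.003, 0, -0.018], 1], [[-6, 0, 1], [-0.003, 0, -0.018], 1]])

```text
clock: 10.2
position: [0.5582, -0.0881, -0.0174]
eef_rot: [[0.007, 1.0, -0.0], [0.989, -0.007, -0.148], [-0.148, 0.001, -0.989]]
wrist_force: [-0.3, 3.6, 2.6]
grip_width: 0.0854
gripper_force: 1.9
```

Run:
```python
from h import *
c=edges((180,190,300,285));plan((.553,-.125,-.018),91.4,-.15,2)
```

```text
[261 214] [0.5176 0.0043] [0.4927 0.0199]
[264 234] [ 0.5924 -0.0361] [ 0.5703 -0.022 ]
[263 241] [ 0.6132 -0.0555] [ 0.5918 -0.0422]
[243 260] [ 0.6312 -0.1548] [ 0.6106 -0.1451]
[218 275] [ 0.6259 -0.2547] [ 0.605  -0.2488]
[210 274] [ 0.6063 -0.2746] [ 0.5847 -0.2695]
[199 248] [ 0.499  -0.2533] [ 0.4733 -0.2474]
[238 210] [ 0.4517 -0.0545] [ 0.4242 -0.041 ]
t 10.25 n 2
[-18.0, -2.0, 3.0] [-0.002, -0.0, -0.015]
[-18.0, -3.0, 3.0] [-0.002, -0.0, -0.015]
```

>>> step_arm(series=[[[-12, -1, 2], [-0.002, 0, -0.01], 1], [[-12, -1, 2], [-0.002, 0, -0.01], 1], [[-12, -1, 2], [-0.002, 0, -0.01], 1], [[0, 0, 0], [0, 0, 0], 1], [[0, 0, 0], [0, 0, 0], 1]])

```text
clock: 10.88
position: [0.5555, -0.1247, -0.0182]
eef_rot: [[-0.022, 1.0, 0.006], [0.989, 0.023, -0.149], [-0.149, 0.002, -0.989]]
wrist_force: [1.4, 0.2, -0.5]
grip_width: 0.0852
gripper_force: 0.0
```

>>> step_arm(series=[[[20, 0, -3], [0, 0, 0], 1], [[40, 0, -6], [0, 0, 0], 1], [[-8, 0, -50], [0, 0.15, 0], 1], [[0, 0, -60], [0, 0, 0], 1], [[0, -60, -10], [0, 0, 0], 1]])

```text
clock: 11.5
position: [0.5006, -0.0652, 0.107]
eef_rot: [[-0.025, 1.0, 0.014], [1.0, 0.025, -0.001], [-0.001, 0.014, -1.0]]
wrist_force: [-0.9, -1.2, -0.7]
grip_width: 0.0854
gripper_force: 0.0
```

>>> step_arm(series=[[[0, -60, 0], [0, 0, 0.18], 1], [[0, -50, 0], [0, 0, 0.18], 1], [[0, -10, 0], [0, 0, 0.18], 1], [[0, 0, 0], [0, 0, 0.18], 1], [[0, 0, 0], [0, 0, 0.18], 1]])

```text
clock: 12.12
position: [0.375, -0.0549, 0.1023]
eef_rot: [[0.772, 0.636, 0.003], [0.636, -0.772, 0.001], [0.003, 0.001, -1.0]]
wrist_force: [-0.2, -1.0, 0.0]
grip_width: 0.0852
gripper_force: 0.0
```

Run:
```python
from h import *
s=ctrl.state();print(s['position'],s['eef_rot'][0],s['joint_positions'])
c=edges((170,200,300,300));S=c['pixels']
d=cap('side')['pixels']
z=lambda i,x,y,w,h,k:cv2.resize(i[y:y+h,x:x+w,::-1],None,fx=k,fy=k,interpolation=cv2.INTER_CUBIC)
cv2.imwrite('pics/m8.png',np.hstack([z(S,170,200,80,120,5),z(d,230,110,80,120,5)]))
```

```text
[ 0.37495001 -0.05493122  0.10229418] [0.77157251 0.63613455 0.00294668] [-1.46569576e-01  4.44543363e-02 -4.98339213e-01  1.02520405e+00
  1.21852639e-03  2.30554431e+00]
[227 230] [ 0.4981 -0.1341] [ 0.4724 -0.1237]
[245 251] [ 0.6069 -0.1295] [ 0.5853 -0.1189]
[244 257] [ 0.6239 -0.1455] [ 0.6029 -0.1355]
[208 282] [ 0.6268 -0.2955] [ 0.606  -0.2912]
[203 278] [ 0.6043 -0.3014] [ 0.5826 -0.2973]
[189 255] [ 0.5012 -0.2956] [ 0.4756 -0.2913]
```

The tray is now in clear view, centred at about (0.555,-0.214) and turned about 1°, in line with the mist head. Next I'll go behind its robot-side face.

Run:
```python
from h import *
plan((.435,-.216,.10),1.4,0,4)
```

```text
t 12.225 n 4
[-14.0, 41.0, 1.0] [0.0, -0.001, 0.167]
[-7.0, 42.0, 1.0] [0.0, -0.001, 0.167]
[-0.0, 43.0, 1.0] [0.0, -0.001, 0.167]
[7.0, 42.0, 1.0] [0.0, -0.001, 0.167]
```

>>> step_arm(series=[[[-14, 41, 0], [0, 0, 0.167], 1], [[-7, 42, 0], [0, 0, 0.167], 1], [[0, 43, 0], [0, 0, 0.167], 1], [[7, 42, 0], [0, 0, 0.167], 1], [[0, 0, 40], [0, 0.15, 0], 1]])

```text
clock: 12.85
position: [0.4453, -0.2218, 0.0661]
eef_rot: [[0.986, 0.029, 0.162], [0.029, -1.0, -0.001], [0.162, 0.005, -0.987]]
wrist_force: [0.7, -0.3, -2.1]
grip_width: 0.0853
gripper_force: 0.0
```

Run:
```python
from h import *
plan((.435,-.216,-.017),1.4,.15,2);plan((.47,-.215,-.017),1.4,.15,2)
```

```text
t 12.85 n 2
[-12.0, -3.0, 40.0] [0.002, -0.006, 0.003]
[-11.0, -3.0, 40.0] [0.002, -0.006, 0.003]
t 12.85 n 2
[6.0, -3.0, 43.0] [0.002, -0.006, 0.003]
[6.0, -3.0, 43.0] [0.002, -0.006, 0.003]
```

>>> step_arm(series=[[[-12, -2, 39], [0, 0, 0], 1], [[-11, -2, 39], [0, 0, 0], 1], [[0, 0, 0], [0, 0, 0], 1]])

```text
clock: 13.22
position: [0.4224, -0.2106, -0.0202]
eef_rot: [[0.989, 0.03, 0.145], [0.029, -1.0, 0.008], [0.145, -0.004, -0.989]]
wrist_force: [-0.6, 0.5, 0.6]
grip_width: 0.0853
gripper_force: 0.0
```

Run:
```python
from h import *
s=ctrl.state();print(s['position'],s['eef_rot'])
plan((.645,-.211,-.017),1.4,.15,16)
```

```text
[ 0.42241567 -0.21055962 -0.02019771] [[ 0.98898324  0.03015145  0.14492429]
 [ 0.02931044 -0.99953886  0.00793526]
 [ 0.14509672 -0.00360005 -0.98941093]]
t 13.225 n 16
[14.0, 0.0, 2.0] [-0.0, 0.0, 0.0]
[14.0, 0.0, 2.0] [-0.0, 0.0, 0.0]
[14.0, 0.0, 2.0] [-0.0, 0.0, 0.0]
[14.0, 0.0, 2.0] [-0.0, 0.0, 0.0]
[14.0, 0.0, 2.0] [-0.0, 0.0, 0.0]
[14.0, 0.0, 2.0] [-0.0, 0.0, 0.0]
[14.0, 0.0, 2.0] [-0.0, 0.0, 0.0]
[14.0, 0.0, 2.0] [-0.0, 0.0, 0.0]
[14.0, 0.0, 2.0] [-0.0, 0.0, 0.0]
[14.0, 0.0, 2.0] [-0.0, 0.0, 0.0]
[14.0, 0.0, 2.0] [-0.0, 0.0, 0.0]
[14.0, 0.0, 2.0] [-0.0, 0.0, 0.0]
[14.0, 0.0, 2.0] [-0.0, 0.0, 0.0]
[14.0, 0.0, 2.0] [-0.0, 0.0, 0.0]
[14.0, 0.0, 2.0] [-0.0, 0.0, 0.0]
[14.0, 0.0, 2.0] [-0.0, 0.0, 0.0]
```

>>> step_arm(series=[[[14, 2, 2], [0, 0, 0], 1], [[14, 1, 2], [0, 0, 0], 1], [[14, 0, 2], [0, 0, 0], 1], [[10, 0, 1], [0, 0, 0], 1], [[10, 0, 1], [0, 0, 0], 1]])

```text
clock: 13.85
position: [0.4883, -0.2137, -0.0165]
eef_rot: [[0.988, 0.027, 0.15], [0.026, -1.0, 0.005], [0.15, -0.001, -0.989]]
wrist_force: [-0.4, -0.6, 0.1]
grip_width: 0.0852
gripper_force: 0.0
```

>>> step_arm(series=[[[13, 0, 2], [0, 0, 0], 1], [[13, 0, 2], [0, 0, 0], 1], [[13, 0, 2], [0, 0, 0], 1], [[13, 0, 2], [0, 0, 0], 1], [[13, 0, 2], [0, 0, 0], 1]])

```text
clock: 14.48
position: [0.5541, -0.212, -0.0168]
eef_rot: [[0.988, 0.026, 0.15], [0.026, -1.0, 0.005], [0.15, -0.001, -0.989]]
wrist_force: [-4.5, -0.6, 2.2]
grip_width: 0.0854
gripper_force: 1.9
```

Run:
```python
from h import *
c=edges((160,200,300,320));plan((.64,-.210,-.017),1.4,.15,8)
```

```text
[198 233] [ 0.4452 -0.2248] [ 0.4175 -0.2178]
[217 226] [ 0.4621 -0.1542] [ 0.4351 -0.1446]
[227 229] [ 0.4946 -0.1318] [ 0.4688 -0.1213]
[267 266] [ 0.7    -0.1011] [ 0.6819 -0.0894]
[260 299] [ 0.7815 -0.1893] [ 0.7665 -0.181 ]
[218 295] [ 0.6859 -0.2932] [ 0.6673 -0.2887]
[203 278] [ 0.6043 -0.3014] [ 0.5826 -0.2973]
[195 255] [ 0.5139 -0.2787] [ 0.4888 -0.2738]
[194 247] [ 0.4849 -0.2655] [ 0.4587 -0.26  ]
t 14.525 n 8
[10.0, 0.0, 2.0] [-0.0, -0.0, 0.0]
[10.0, 0.0, 2.0] [-0.0, -0.0, 0.0]
[10.0, -0.0, 2.0] [-0.0, -0.0, 0.0]
[10.0, -0.0, 2.0] [-0.0, -0.0, 0.0]
[10.0, -0.0, 2.0] [-0.0, -0.0, 0.0]
[10.0, -0.0, 2.0] [-0.0, -0.0, 0.0]
[10.0, -0.0, 2.0] [-0.0, -0.0, 0.0]
[10.0, -0.0, 2.0] [-0.0, -0.0, 0.0]
```

>>> step_arm(series=[[[11, 0, 2], [0, 0, 0], 1], [[11, 0, 2], [0, 0, 0], 1], [[11, 0, 1], [0, 0, 0], 1], [[11, 0, 2], [0, 0, 0], 1], [[11, 0, 1], [0, 0, 0], 1]])

```text
clock: 15.15
position: [0.6095, -0.2105, -0.0165]
eef_rot: [[0.988, 0.027, 0.15], [0.026, -1.0, 0.005], [0.15, -0.001, -0.989]]
wrist_force: [-2.2, -0.2, -1.4]
grip_width: 0.0855
gripper_force: 1.0
```

>>> step_arm(series=[[[8, 0, 1], [0, 0, 0], 1], [[7, 0, 1], [0, 0, 0], 1], [[5, 0, 1], [0, 0, 0], 1], [[5, 0, 1], [0, 0, 0], 1]])

```text
clock: 15.65
position: [0.6342, -0.21, -0.0164]
eef_rot: [[0.988, 0.026, 0.15], [0.026, -1.0, 0.005], [0.15, -0.001, -0.989]]
wrist_force: [-4.0, -0.9, 2.0]
grip_width: 0.0857
gripper_force: 2.0
```

>>> step_arm(series=[[[3, 0, 0], [0, 0, 0], 1], [[3, 0, 1], [0, 0, 0], 1]])

```text
clock: 15.9
position: [0.6402, -0.2098, -0.0165]
eef_rot: [[0.988, 0.026, 0.15], [0.026, -1.0, 0.005], [0.15, -0.001, -0.989]]
wrist_force: [-4.6, -0.4, 4.0]
grip_width: 0.0853
gripper_force: 2.1
```

>>> step_arm(series=[[[3, 0, 0], [0, 0, 0], 1], [[3, 0, 1], [0, 0, 0], 1]])

```text
clock: 16.15
position: [0.6464, -0.2097, -0.0166]
eef_rot: [[0.988, 0.026, 0.15], [0.026, -1.0, 0.005], [0.15, -0.001, -0.989]]
wrist_force: [-3.7, -0.6, 2.5]
grip_width: 0.0853
gripper_force: 2.1
```

>>> step_arm(series=[[[2, 0, 0], [0, 0, 0], 1], [[2, 0, 1], [0, 0, 0], 1]])

```text
clock: 16.4
position: [0.6504, -0.2095, -0.017]
eef_rot: [[0.988, 0.026, 0.15], [0.026, -1.0, 0.005], [0.15, -0.001, -0.989]]
wrist_force: [-3.8, 0.2, 2.7]
grip_width: 0.0849
gripper_force: 2.1
```

>>> step_arm(series=[[[2, 0, 0], [0, 0, 0], 1], [[0, 0, 0], [0, 0, 0], 1]])

```text
clock: 16.65
position: [0.6527, -0.2094, -0.0169]
eef_rot: [[0.988, 0.027, 0.151], [0.026, -1.0, 0.005], [0.151, -0.001, -0.989]]
wrist_force: [-0.9, -0.7, -0.1]
grip_width: 0.0853
gripper_force: 0.5
```

>>> step_arm(series=[[[2, 0, 0], [0, 0, 0], 1], [[2, 0, 1], [0, 0, 0], 1]])

```text
clock: 16.9
position: [0.6565, -0.2093, -0.0171]
eef_rot: [[0.988, 0.026, 0.15], [0.026, -1.0, 0.005], [0.15, -0.001, -0.989]]
wrist_force: [-5.0, 0.0, 3.8]
grip_width: 0.0855
gripper_force: 2.1
```

>>> step_arm(series=[[[2, 0, 0], [0, 0, 0], 1], [[0, 0, 0], [0, 0, 0], 1]])

```text
clock: 17.15
position: [0.6588, -0.2093, -0.0169]
eef_rot: [[0.988, 0.027, 0.151], [0.026, -1.0, 0.005], [0.151, -0.001, -0.989]]
wrist_force: [-1.6, 0.0, -1.3]
grip_width: 0.0851
gripper_force: 0.6
```

>>> step_arm(series=[[[2, 0, 0], [0, 0, 0], 1], [[0, 0, 0], [0, 0, 0], 1]])

```text
clock: 17.4
position: [0.659, -0.209, -0.017]
eef_rot: [[0.989, 0.026, 0.148], [0.026, -1.0, 0.005], [0.148, -0.001, -0.989]]
wrist_force: [-6.3, 1.4, 2.1]
grip_width: 0.0854
gripper_force: 3.5
```

>>> step_arm(series=[[[2, 0, 0], [0, 0, 0], 1], [[0, 0, 0], [0, 0, 0], 1]])

```text
clock: 17.65
position: [0.6592, -0.2087, -0.0171]
eef_rot: [[0.989, 0.025, 0.145], [0.025, -1.0, 0.006], [0.145, -0.002, -0.989]]
wrist_force: [-13.4, 1.1, 7.0]
grip_width: 0.0853
gripper_force: 6.9
```

>>> step_arm(series=[[[2, 0, 0], [0, 0, 0], 1], [[0, 0, 0], [0, 0, 0], 1], [[0, 0, 0], [0, 0, 0], 1]])

```text
clock: 18.02
position: [0.6592, -0.2086, -0.0171]
eef_rot: [[0.99, 0.025, 0.142], [0.024, -1.0, 0.006], [0.142, -0.002, -0.99]]
wrist_force: [-20.3, 1.1, 9.2]
grip_width: 0.0852
gripper_force: 10.4
```

The tray is firmly seated on the board: the position has stalled and the force is rising. I'll back off straight, lift, and check.

>>> step_arm(series=[[[-6, 0, -1], [0, 0, 0], 1], [[-20, 0, -3], [0, 0, 0], 1], [[-50, 0, -8], [0, 0, 0], 1], [[-50, 0, -8], [0, 0, 0], 1], [[-50, 0, -8], [0, 0, 0], 1]])

```text
clock: 18.65
position: [0.4859, -0.2141, -0.0142]
eef_rot: [[0.988, 0.027, 0.152], [0.027, -1.0, 0.004], [0.152, 0.0, -0.988]]
wrist_force: [0.2, -1.1, 0.7]
grip_width: 0.0854
gripper_force: 0.0
```

>>> step_arm(series=[[[-50, 0, -50], [0, 0, 0], 1], [[-50, 0, -50], [0, 0, 0], 1], [[0, 0, 0], [0, 0, 0], 1]])

```text
clock: 19.02
position: [0.3851, -0.2176, 0.0623]
eef_rot: [[0.988, 0.025, 0.155], [0.025, -1.0, 0.002], [0.155, 0.002, -0.988]]
wrist_force: [2.1, -0.7, 0.9]
grip_width: 0.0857
gripper_force: 0.0
```

Run:
```python
from h import *
s=ctrl.state();print(s['position'],s['wrist_force'])
c=cap('scene');S=c['pixels'];d=cap('side');D=d['pixels']
z=lambda i,x,y,w,h,k:cv2.resize(i[y:y+h,x:x+w,::-1],None,fx=k,fy=k,interpolation=cv2.INTER_CUBIC)
cv2.imwrite('pics/m9.png',np.hstack([z(S,200,230,80,100,5),z(D,220,130,80,100,5)]))
for n,cc in(('scene',c),('side',d)):
  hsv=cv2.cvtColor(cc['pixels'],cv2.COLOR_RGB2HSV)
```

```text
[ 0.38511272 -0.21758536  0.06231213] [ 2.12824035 -0.68349178  0.89170799]
```

View pics/m9.png

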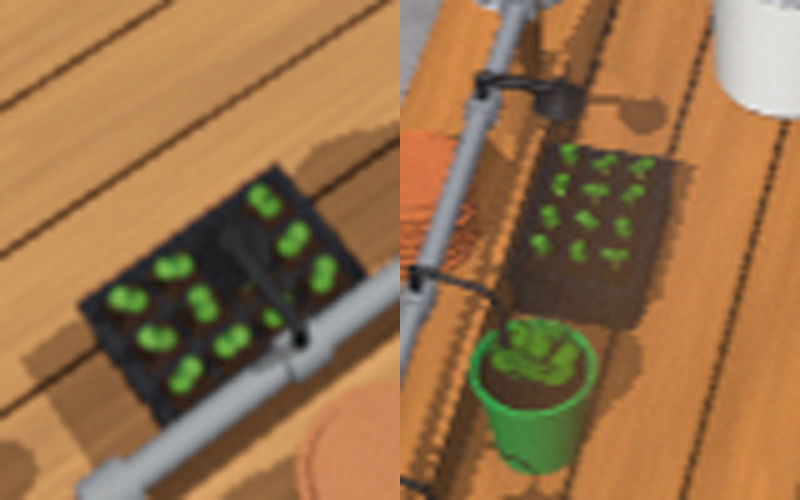

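The last picture shows the tray under the mist head, flat along the board, with both pots untouched. The robot-side top corners are at scene (216,291) and (255,263.6). I'll check them numerically.

Run:
```python
from h import *
np.set_printoptions(precision=4,suppress=True)
c=cap('scene');d=cap('side')
P=np.array([onz(c,p,.05)[:2] for p in((216-.4,291-.4),(255-.4,263.2))]);e=P[1]-P[0]
print(P,P.mean(0),np.linalg.norm(e),np.degrees(np.arctan2(-e[0],e[1])))
print(onz(d,(278,163),.05)[:2],'green',onz(c,(297,246),.1)[:2])
a,b=(cv2.imread('pics/scene1.png')[:,:,::-1],c['pixels'])
for n,(l,h) in dict(green=((45,150,80),(80,255,255)),).items():
  for i in(a,b):
    m=cv2.inRange(cv2.cvtColor(np.ascontiguousarray(i),cv2.COLOR_RGB2HSV),l,h)[225:275,280:315];print(n,np.argwhere(m).mean(0),m.sum()//255)
print('clay diff',np.abs(a[195:240,322:362].astype(int)-b[195:240,322:362]).mean())
```

```text
[[ 0.6681 -0.2913]
 [ 0.6655 -0.1294]] [ 0.6668 -0.2103] 0.16196011343738628 0.9221928075279773
[ 0.6445 -0.2871] green [0.7202 0.013 ]
green [24.2127 15.9333] 315
green [24.207  15.9299] 314
clay diff 2.1638888888888888
```

```bash
python3 -c "
from workcell import ctrl
print(ctrl.job_done())"
```

```text
the job is handed in; nothing more can be done
None
```

I handed the job in with the tray pushed against the back board and, by camera, about 1–3 mm off the mist head's centre along it and within 1° of the board's line; both pots and everything else were left alone, and no verdict came back.

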